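# Set the length gauge on the garage bench

### The arm

A 6-joint arm with a two-finger parallel gripper is mounted at the origin on the work surface. World frame = base frame: x ahead of the robot, y to its left, z up, the work surface at z = 0. Lengths are in m, angles in rad, forces in N, time in s.
With the tool pointing down it reaches from about 0.225 to 0.875 m from the base axis. Payload 3.4 kg.
Tool frame: the origin (TCP) lies on the centre line of the jaws, within the pads' length; the fingertips stand 11 mm ahead of it and the grasp point (between the pads) lies 8 mm behind it; z points along the fingers, y is the line along which they close (so a half turn about z gives the same grasp; the last joint's range is limited). The gripper opens to 85 mm and grips with 20 to 120 N. Pads are 22 mm wide; open, the fingers measure 114 mm over their backs; the gripper's body (76 mm by 85 mm) begins 54 mm behind the grasp point. The pads swing forward as they close: fully open they stand 13 mm farther back than shut.
Start: joints at [-1.271, 0.276, 1.505, -0, 1.361, -0.121], TCP at [0.235, -0.525, 0.242] pointing down, gripper open.
Joint ranges: [-2.89, 2.89], [-0.75, 2.08], [0.22, 2.7], [-1.18, 4.32], [0.11, 2.71], [-2.7, 2.7]. Speed limits (rad/s): [2.57, 2.57, 3.14, 3.14, 3.14, 3.14].

### API

Orientations are given as a unit quaternion [w, x, y, z].
In Python, from rig import manip, eyes, job gives the robot as it stands.
- The arm moves only by the tool drive_tool, never from a script. Its argument "rows" is a list of rows, each a list of 3 entries, a list of its own where there are three numbers: the turn, a rotation vector about the world's x, y, z in rad, then the shift along the world's x, y, z in cm, then the finger opening in cm, from 0 to 8.54. A call has 1 to 8 rows; each row shifts and turns the commanded pose from where the row before left it; what a row does not reach is not made up. A row lasts 1/8 s, in which the tool goes at most 62.5 mm and 10.7 degrees, less where a joint would pass 70% of its speed; a pose out of reach is approached as far as the arm can. A call is refused whole if a number of a shift passes 6.25 or a number of a turn 0.188, either way. A call with a gripper value outside its range is refused whole. The fingers move at their own pace and stop on an object; "force" is the grip in N (left out, the last holds). Time passes only in rows, so rows that do not move let the fingers close. It gives the time, the measured TCP pose, the force, the opening and the grip force at its end, in the units of the state.
- manip.get_state(): the state, without advancing time (a new reading comes with each control period).
- eyes.get_image(name): name is "scene" or "top" or "wrist"; returns the picture (420x560x3 uint8, red, green, blue); there is no depth.
- eyes.get_calibration(name): a dict with "camera_matrix" (3x3 intrinsics, pixels), "k1" (the pictures are not rectified: a ray, as slopes to the right and down, at radius r is drawn at 1 + k1 r^2 times it, then the intrinsics apply), "view" (4x4, takes a point from world to camera coordinates). Camera axes: x right, y up, looking along -z (the intrinsics and any distortion apply to the point x, -y, -z); pixel columns grow to the right and rows downward; lengths in m; the calibration is good to about 2 mm. A picture is of the moment at which its call begins: read the wrist's pose just before it. get_calibration takes no time and is no camera call; for the wrist camera it gives the pose at the moment of the call.
- job.sign_off(): hands the job in; it is judged then, once.
The state is a dict: "clock": time; "qpos": joint angles; "qd": joint speeds; "effort": joint torques, N m; "position": TCP position; "ee_rot": TCP orientation; "contact_force": force on the tool from outside, world axes, zero at the start; "moment": the same for the moment, N m; "width": finger opening in m; "gripper_force": force on a finger pad.
Only numpy, scipy, OpenCV 4.12 (cv2) and the standard library are available. Lean on these libraries where they do the work, as an engineer would, in place of code of your own. Each camera call takes 0.05 s, during which the arm holds its last target. There are 200 camera calls.

### The job

Set the length gauge on the bench: pick up the scraper, prise the dust cover of the gauge's lock box right open, past upright, with its blade (keep the gripper itself off the cover), and lay the scraper down clear of the gauge. Then push the lock button under the cover fully down, pull the sprung telescoping arm out by its head until its pointer stands at the scale's one full-width line, and finish while holding it there. Leave the other things on the bench where they are.

Things in the scene. Friction and masses are not known exactly. Their poses are not given: they have to be found in the camera images.
- gauge: the length gauge, bolted down. Origin on the bench under the centre of its grey lock box (80 x 80 mm, 60 high, topped by the dust cover); z up, the telescoping arm pulls out along its +y, the robot is on its -x side. A 36 mm wide, 41 high outer tube runs from y = -190 to -40; a base plate 6 mm thick lies at y = 40 to 295, x = -20 to 55
- slot (a point): middle of the mouth of the slot under the shut cover, in the lock box's -x face (40 mm to the -x of the gauge origin, 53 above the bench): 64 wide, 14 tall (deck at 46, cover underside at 60), for a blade to enter along the gauge's +x; the button is met 31 mm in. Walls 8 mm thick on both y sides and 12 mm at the back rise from the deck to 60, so the open box is a 64 x 68 mm well 14 deep
- cover (a joint): hinge angle of the dust cover (rad): 0 shut, grows as its -x edge rises, 1.57 upright, stop at 2.2 (leaning back, away from the robot). A light stiff hinge: about 0.7 N lifts the edge and the cover stays where it is left
- cover_lip (a point): middle of the free edge of the cover, at its underside (60 mm above the bench when shut); the cover is a plain steel plate 84 (from hinge to lip) x 76 x 4 mm, without handle, overhanging the box front by 2 mm
- cover_hinge (a point): middle of the cover's hinge line, at its underside: 42 mm to the +x of the gauge origin, 60 above the bench; the hinge line lies along the gauge's y
- lock_button (a joint): travel of the lock button (m): 0 up, 0.008 fully down. It takes about 4 N and then stays down; the arm is freed beyond about 0.006 and cannot be pulled before that (2 mm of play)
- button_top (a point): centre of the top of the lock button, a plain grey 26 mm disc, 58 mm above the bench when up (12 above the deck), 4 mm to the +x of the gauge origin, hidden while the cover is shut; it is pushed straight down
- boom (a joint): how far the telescoping arm is pulled out (m): 0 at the start, at most 0.15. A return spring pulls it back with 3 N at 0 growing to 6 N at 0.15, so let go it runs back
- boom_head (a point): grip point on the arm's head: a plain upright steel block 24 (gauge x) x 16 (gauge y) mm, its top 86 mm above the bench; this point lies 20 mm below its top on its centre line, at the start 125 mm to the +y of the gauge origin. The arm behind it is a 20 mm square bar with its top 36 above the bench; 77 mm are free between head and lock box at the start
- pointer (a point): tip of the thin dark pointer at the foot of the head, on its +x side, just over the scale; it lies 28 mm to the +x of the head's centre line and at the same y
- scale: aluminium scale strip on the base plate along the +x side of the arm, 26 (x) x 170 (y) x 2 mm, axes as the gauge's, 35 mm to the +x of the gauge origin. Short ticks every 10 mm, longer ones every 50 mm, and one thicker line over the full width, the set line: the body's origin lies under it. Where the strip is clamped along y varies: the set line is 80 to 120 mm beyond the pointer's start
- set_line (a point): middle of the full-width set line on the scale's top (8 mm above the bench)
- scraper_grip (a point): balance point of the scraper, in the middle of its wooden handle's height and width; x runs along the tool to the blade, z is up. Handle 90 long x 22 wide x 26 high, reaching from 57 mm behind this point to 33 mm ahead; steel blade 30 wide, 2.5 thick, 70 long beyond the handle, level with this point. 120 g. It lies on the plywood offcut, this point 31 mm above the bench
- scraper_tip (a point): middle of the blade's front edge, 103 mm ahead of the grip point
- offcut: plywood offcut 70 x 150 x 18 mm, fixed, on which the scraper lies at the start; origin under its centre, long side along its y
- fastener_tray: black tray 80 x 140 x 22 mm with fasteners, fixed, on the other side in front; origin under its centre
- bearing: bystander: loose steel bearing ring, 52 mm across, 16 high, origin under its centre
- oil_can: bystander: loose can, 66 mm across, 100 high, origin under its centre
- wrench: bystander: loose flat wrench, 180 mm long, 8 high, origin under its centre
- pulley: bystander: loose dark steel pulley, 64 mm across, 42 high, origin under its centre
- jar: bystander: loose glass jar, 52 mm across, 62 high, origin under its centre
Mind the look-alikes: they are no part of the job. What is shaped like the part that bears scraper_grip but orange or purple is not meant.

How it is judged:
By the outcome, as a careful person would: the job done as asked, in the order asked, and still so for the second after the job is handed in, while the arm keeps its last pose, push and grip.
It also fails if it takes over 72 s, if anything falls off the work surface, if the arm or the gripper's body presses on something with over 40 N, if the wrist force passes 120 N, or if a joint passes its speed limit or range.

## Working session

There is one attempt and no reset: what is moved stays moved. The work goes in short steps, Python scripts to look and compute and a tool call to move; the robot and the scene stay as the last step left them, time stands still between calls to the robot, and variables do not carry over. Pictures are saved under pics/ and viewed, at most 13 in all, crops included, and the job is handed in when it is done.

Besides the shell and the picture viewer there is one more tool, called after ">>>" as a command line: name --argument value ..., lists and objects as JSON in quotes. drive_tool: Moves the arm, as the interface text tells. Its arguments: {"type":"object","properties":{"rows":{"type":"array"},"force":{"type":"number"}},"required":["rows"]}

```bash
mkdir -p pics; cat > h.py <<'E'
import numpy as np, cv2
from rig import manip, eyes, job
def snap(name,fn):
    c=eyes.get_calibration(name); im=np.array(eyes.get_image(name))
    cv2.imwrite('pics/'+fn,im[:,:,::-1]); np.save('pics/'+fn+'.npy',im)
    return im,c
def ray(c,u,v):
    K=np.array(c['camera_matrix']);V=np.array(c['view']);k=c['k1']
    d=np.array([(u-K[0,2])/K[0,0],(v-K[1,2])/K[1,1]]);s=d.copy()
    for _ in range(30): s=d/(1+k*(s@s))
    R=V[:3,:3];o=-R.T@V[:3,3]
    return o,R.T@np.array([s[0],-s[1],-1])
def onz(c,u,v,z):
    o,d=ray(c,u,v); return o+d*(z-o[2])/d[2]
def proj(c,p):
    K=np.array(c['camera_matrix']);V=np.array(c['view'])
    q=V[:3,:3]@np.array(p)+V[:3,3]; s=np.array([q[0],-q[1]])/-q[2]; s=s*(1+c['k1']*(s@s))
    return np.array([K[0,0]*s[0]+K[0,2],K[1,1]*s[1]+K[1,2]])
E
python3 - <<'E'
from h import *
import pickle
a,c1=snap('top','top0.png');b,c2=snap('scene','scene0.png')
pickle.dump((c1,c2),open('cal.pkl','wb'))
for c in(c1,c2): print(np.round(np.array(c['view']),3),c['camera_matrix'],c['k1'])
E
```

```text
[[ 0.021 -1.     0.01  -0.038]
 [ 0.989  0.023  0.146 -0.532]
 [-0.147  0.007  0.989 -1.25 ]
 [ 0.     0.     0.     1.   ]] [[519.41312299   0.         284.91743308]
 [  0.         519.41312299 202.72485084]
 [  0.           0.           1.        ]] -0.006613140756898306
[[-0.38   0.925 -0.013  0.209]
 [-0.711 -0.283  0.644  0.323]
 [ 0.592  0.253  0.765 -1.686]
 [ 0.     0.     0.     1.   ]] [[416.89308879   0.         276.39054915]
 [  0.         416.89308879 214.53660826]
 [  0.           0.           1.        ]] 0.004390175434972307
```

View pics/top0.png

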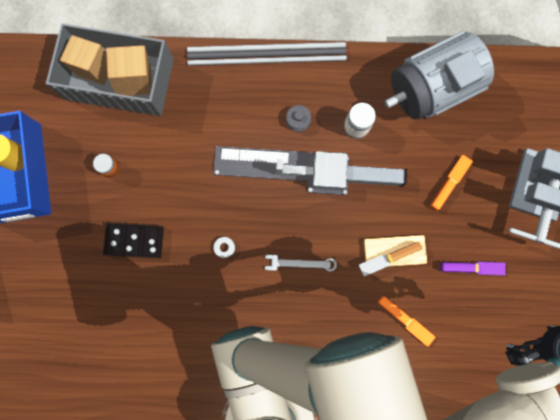

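View pics/scene0.png

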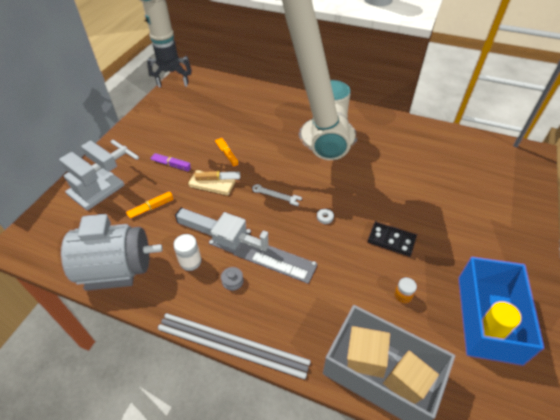

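The scraper candidates in the top view are wood on the plywood (393,255), orange (452,183), orange (407,321) and purple (475,268). The one on the offcut fits the description. The gauge box is at about (331,171), with its head at about (288,168). I'll check this with a close crop.

```bash
python3 - <<'E'
from h import *
import pickle
c,_=pickle.load(open('cal.pkl','rb'))
im=cv2.imread('pics/top0.png')[135:285,205:435]
cv2.imwrite('pics/crop.png',cv2.resize(im,None,fx=3.45,fy=3.45,interpolation=cv2.INTER_CUBIC))
E
```

```text
(no output)
```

View pics/crop.png

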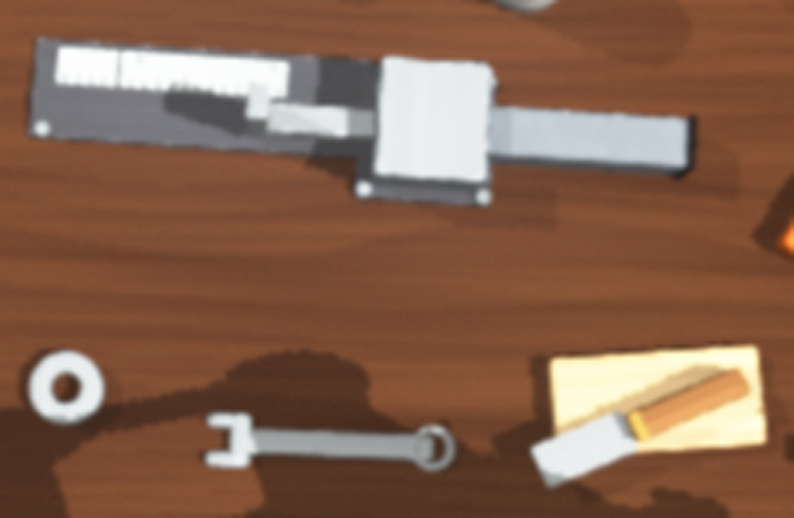

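The crop confirms it: wooden-handled scraper on the plywood, blade tip at about (540,468) and butt at about (745,382) in the crop. The cover is at (374-494, 57-180), the set line at x≈118, and the head at (278,117).

```bash
cat > m.py <<'E'
from h import *
import pickle
c,_=pickle.load(open('cal.pkl','rb'))
def P(u,v,z): return onz(c,u/3.45+205,v/3.45+135,z)
for n,a in dict(cov=[(382,57),(494,65),(488,180),(374,176)]).items():
    q=np.array([P(*x,.064) for x in a]); print(n,q.round(4).tolist(),q.mean(0))
    print(np.linalg.norm(q-np.roll(q,1,0),axis=1))
print('tube end',P(692,118,.041),P(688,170,.041),'plate',P(38,40,.006),P(30,136,.006))
print('setline',P(118,48,.008),P(118,86,.008),P(118,67,.008))
print('scale ends',P(56,48,.008),P(289,62,.008))
t=P(540,468,.032);b=P(743,384,.044);j=P(637,428,.044)
print('tip',t,'butt',b,'ferr',j,np.linalg.norm((t-b)[:2]))
print('off',[P(*x,.018).round(3) for x in [(551,358),(757,347),(765,442)]])
print(manip.get_state())
E
python3 m.py
```

```text
cov [[0.6589, -0.099, 0.064], [0.655, -0.1794, 0.064], [0.5712, -0.1754, 0.064], [0.5722, -0.0944, 0.064]] [ 0.61434178 -0.13703819  0.064     ]
[0.08685583 0.08045738 0.08387976 0.08097211]
tube end [ 0.62467461 -0.32671222  0.041     ] [ 0.58614056 -0.3233139   0.041     ] plate [0.6804464  0.15522467 0.006     ] [0.60704054 0.15815694 0.006     ]
setline [0.67521948 0.09495571 0.008     ] [0.64614367 0.09395382 0.008     ] [0.66065816 0.09445387 0.008     ]
scale ends [0.67411137 0.14126872 0.008     ] [ 0.66754328 -0.03314895  0.008     ]
tip [ 0.36992514 -0.21732752  0.032     ] butt [ 0.43194386 -0.35987504  0.044     ] ferr [ 0.39921039 -0.28415754  0.044     ] 0.1554545442384301
off [array([ 0.45 , -0.228,  0.018]), array([ 0.461, -0.378,  0.018]), array([ 0.392, -0.382,  0.018])]
{'clock': 0.1, 'qpos': array([-1.27099730e+00,  2.76551892e-01,  1.50598444e+00, -1.08016088e-06,
        1.36069147e+00, -1.21001343e-01]), 'qd': array([-0.00069631, -0.00212907, -0.00071222, -0.00119731,  0.00147681,
        0.00165842]), 'effort': array([ 3.45025437e-04, -4.17698729e+01, -2.46404529e+01, -2.18386695e-04,
        5.82278983e-03, -1.11217361e-05]), 'position': array([ 0.23474665, -0.52442113,  0.24152351]), 'ee_rot': array([-8.14264224e-04,  9.77947063e-01,  2.08851318e-01, -7.35190574e-05]), 'contact_force': array([-0.06179773,  0.17789   , -0.01959631]), 'moment': array([ 0.02292858, -0.05174429,  0.03433344]), 'gripper_force': 0.0, 'width': 0.08558085188382841}
```

Gauge origin is about (0.613,-0.136) with yaw about -0.043. The set line is at gauge y≈0.232, which puts the pull at about 107 mm, inside the stated range. The scraper grip is at about (0.410,-0.310) with its axis at 1.98 rad. Sizes agree to about 4 mm, so I'm going above the scraper for a close look.

>>> drive_tool --rows '[[[0, 0, 0.18], [2, 2.4, -0.6], 8.5], [[0, 0, 0.18], [2, 2.4, -0.6], 8.5], [[0, 0, 0.18], [2, 2.4, -0.6], 8.5], [[0, 0, 0.18], [2, 2.4, -0.6], 8.5], [[0, 0, 0.18], [2, 2.4, -0.6], 8.5], [[0, 0, 0.18], [2, 2.4, -0.6], 8.5], [[0, 0, 0.18], [2, 2.4, -0.6], 8.5], [[0, 0, 0.18], [2, 2.4, -0.6], 8.5]]'

```text
clock: 1.1
position: [0.3953, -0.3318, 0.1938]
ee_rot: [-0.0, 0.595, 0.804, 0.0]
contact_force: [-0.7, -0.0, 0.0]
width: 0.0854
gripper_force: 0.0
```

>>> drive_tool --rows '[[[0, 0, 0.12], [1.5, 2.2, -0.6], 8.5], [[0, 0, 0], [0, 0, 0], 8.5], [[0, 0, 0], [0, 0, 0], 8.5]]'

```text
clock: 1.48
position: [0.4096, -0.3114, 0.1883]
ee_rot: [0.0, 0.549, 0.836, -0.0]
contact_force: [0.0, 0.3, -0.1]
width: 0.0852
gripper_force: 0.0
```

```bash
python3 - <<'E'
from h import *
import pickle
a,c=snap('wrist','w1.png'); pickle.dump(c,open('w1.pkl','wb'))
print(manip.get_state()['position'])
E
```

```text
[ 0.40957666 -0.31166087  0.18844781]
```

View pics/w1.png

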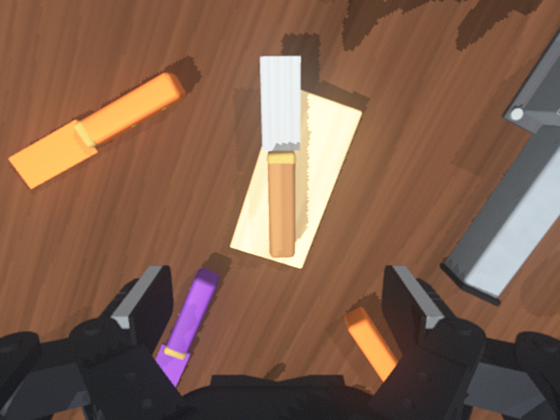

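The close view shows the wooden scraper: blade edge at (260-301,57), handle from (281,153) to (282,257), standing almost straight in the image.

```bash
python3 - <<'E'
from h import *
import pickle
c=pickle.load(open('w1.pkl','rb'))
t=onz(c,281,57,.032);b=onz(c,282.5,256,.044);f=onz(c,281,153,.044)
print(t,b,f,np.linalg.norm((t-b)[:2]),np.linalg.norm((f-b)[:2]))
d=(t-b)[:2];d/=np.linalg.norm(d);print(np.arctan2(d[1],d[0]),t[:2]-.103*d,b[:2]+.057*d,f[:2]-.033*d)
s=manip.get_state()['ee_rot'];print(2*np.arctan2(s[2],s[1])-np.pi/2)
E
```

```text
[ 0.37106172 -0.21556708  0.032     ] [ 0.43487882 -0.35877162  0.044     ] [ 0.39895977 -0.27970928  0.044     ] 0.1567806184271788 0.08683911697386937
1.9900152378658083 [ 0.41298757 -0.30964802] [ 0.41167713 -0.30670742] [ 0.41239233 -0.30985171]
0.40856503261476607
```

>>> drive_tool --rows '[[[0, 0, 0.01], [0.3, 0.2, -4], 6], [[0, 0, 0], [0, 0, -4], 6], [[0, 0, 0], [0, 0, -3], 6], [[0, 0, 0], [0, 0, -2.5], 6], [[0, 0, 0], [0, 0, -2.0], 6], [[0, 0, 0], [0, 0, 0], 6]]'

```text
clock: 2.28
position: [0.4116, -0.3091, 0.0322]
ee_rot: [-0.002, 0.545, 0.838, 0.0]
contact_force: [-0.1, -1.2, 0.2]
width: 0.0601
gripper_force: 0.0
```

>>> drive_tool --rows '[[[0, 0, 0], [0, 0, 0], 0], [[0, 0, 0], [0, 0, 0], 0], [[0, 0, 0], [0, 0, 0], 0], [[0, 0, 0], [0, 0, 0], 0], [[0, 0, 0], [0, 0, 0], 0]]' --force 60

```text
clock: 2.9
position: [0.4135, -0.3097, 0.0346]
ee_rot: [0.001, 0.544, 0.839, -0.0]
contact_force: [-0.4, -0.3, 6.4]
width: 0.0205
gripper_force: 61.0
```

>>> drive_tool --rows '[[[0, 0, 0], [0, 0, 2], 0], [[0, 0, 0], [0, 0, 3], 0], [[0, 0, 0], [0, 0, 4], 0], [[0, 0, -0.185], [0.2, 1.5, 0], 0], [[0, 0, -0.185], [0.2, 1.5, 0], 0], [[0, 0, -0.185], [0.2, 1.5, 0], 0], [[0, 0, -0.185], [0.2, 1.5, 0], 0], [[0, 0, -0.185], [0.2, 1.5, 0], 0]]'

```text
clock: 3.9
position: [0.4226, -0.233, 0.1232]
ee_rot: [-0.0, 0.863, 0.505, -0.0]
contact_force: [0.1, -0.9, -0.9]
width: 0.0206
gripper_force: 59.9
```

>>> drive_tool --rows '[[[0, 0, -0.185], [0.2, 1.5, 0], 0], [[0, 0, -0.185], [0.2, 1.5, 0], 0], [[0, 0, -0.185], [0.2, 1.5, 0], 0], [[0, 0, -0.185], [0.2, 1.5, 0], 0], [[0, 0, -0.185], [0.2, 1.5, 0], 0], [[0, 0, -0.185], [0.2, 1.5, 0], 0], [[0, 0, 0], [0.2, 1.5, 0], 0], [[0, 0, 0], [0, 0, 0], 0]]'

```text
clock: 4.9
position: [0.4366, -0.1279, 0.1233]
ee_rot: [-0.0, 1.0, -0.02, -0.0]
contact_force: [0.8, -0.2, -2.0]
width: 0.021
gripper_force: 59.9
```

```bash
python3 - <<'E'
from h import *
import pickle
a,c=snap('wrist','w2.png'); pickle.dump(c,open('w2.pkl','wb'))
s=manip.get_state();q=s['ee_rot'];print(s['position'],2*np.arctan2(q[2],q[1])-np.pi/2)
E
```

```text
[ 0.43682464 -0.12857863  0.12331669] -1.6116924857706572
```

View pics/w2.png

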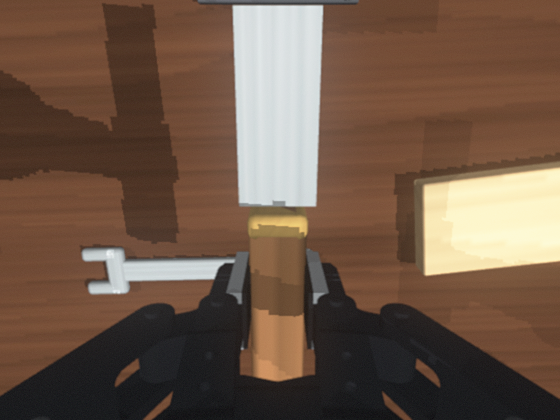

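The scraper is held straight, with blade edges at (234-323, ~6) at the tip and (238-317, 205) at the root. The front of the gauge foot is just visible at the top edge. Next I'll check blade pitch and height from the known 30 mm width.

```bash
python3 - <<'E'
from h import *
import pickle
c=pickle.load(open('w2.pkl','rb'))
p0=manip.get_state()['position']
d=np.array([np.cos(-.043),np.sin(-.043),0]);n=np.array([-d[1],d[0],0])
def tri(l,r):
    # width of ray pair perpendicular -> depth
    o,a=ray(c,*l);_,b=ray(c,*r); s=.030/np.linalg.norm(a-b); return o+(a+b)/2*s
tip=tri((234,7),(323,6));root=tri((238.5,204),(317,205))
print('tip',tip,'root',root,np.linalg.norm(tip-root))
for z in(.115,.12,.123): print(z,onz(c,278.5,6,z),onz(c,278,205,z))
for x,y in((.103,.015),(.103,-.015),(.033,.015),(.033,-.015)):
    print(proj(c,p0+d*x+n*y+[0,0,-.003]))
# gauge foot front edge seen at top row
print(onz(c,198,2,.006),onz(c,357,3,.006))
E
```

```text
tip [ 0.53783377 -0.13118058  0.12026439] root [ 0.46951055 -0.12821349  0.12454376] 0.06852137850919741
0.115 [ 0.53913608 -0.13124838  0.115     ] [ 0.46643448 -0.12820454  0.115     ]
0.12 [ 0.53805522 -0.13119078  0.12      ] [ 0.46793956 -0.12825521  0.12      ]
0.123 [ 0.5374067  -0.13115622  0.123     ] [ 0.4688426  -0.12828561  0.123     ]
[238.97792847  -0.26968103]
[ 3.28469366e+02 -4.26583464e-02]
[244.0924894  200.43976737]
[320.39746284 200.65969103]
[ 0.566824   -0.08276389  0.006     ] [ 0.56229102 -0.18116683  0.006     ]
```

The tip is at (0.538,-0.131,0.120), level and in line with the slot. Now I'll lower it to slot height and insert.

>>> drive_tool --rows '[[[0, 0, 0], [0, 0, -3.5], 0], [[0, 0, 0], [0, 0, -3.2], 0], [[0, 0, 0], [0, 0, 0], 0], [[0, 0, 0], [0, 0, 0], 0]]'

```text
clock: 5.45
position: [0.4377, -0.1296, 0.0571]
ee_rot: [0.0, 1.0, -0.022, 0.001]
contact_force: [-0.5, -0.3, -1.1]
width: 0.0206
gripper_force: 59.9
```

>>> drive_tool --rows '[[[0, 0, 0], [1.5, -0.06, 0], 0], [[0, 0, 0], [1.5, -0.06, 0], 0], [[0, 0, 0], [1.2, -0.06, 0], 0], [[0, 0, 0], [0.8, -0.04, 0], 0], [[0, 0, 0], [0.6, -0.03, 0], 0], [[0, 0, 0], [0, 0, 0], 0], [[0, 0, 0], [0, 0, 0], 0]]'

```text
clock: 6.32
position: [0.4923, -0.1312, 0.0562]
ee_rot: [-0.0, 1.0, -0.022, -0.0]
contact_force: [0.0, 0.3, -1.3]
width: 0.0204
gripper_force: 59.9
```

```bash
python3 - <<'E'
from h import *
a,c=snap('top','t2.png');b,_=snap('scene','s2.png')
A=cv2.resize(a[120:240,230:430],(800,480),interpolation=3);B=cv2.resize(b[150:270,170:330],None,fx=2.2,fy=2.2)
w,_=snap('wrist','w3.png')
out=np.vstack([A[:330,:],np.hstack([cv2.resize(B,(400,264)),cv2.resize(w,(400,264))])])
cv2.imwrite('pics/c3.png',out[:,:,::-1]); print(manip.get_state()['position'])
E
```

```text
[ 0.492454   -0.13130018  0.05633291]
```

View pics/c3.png

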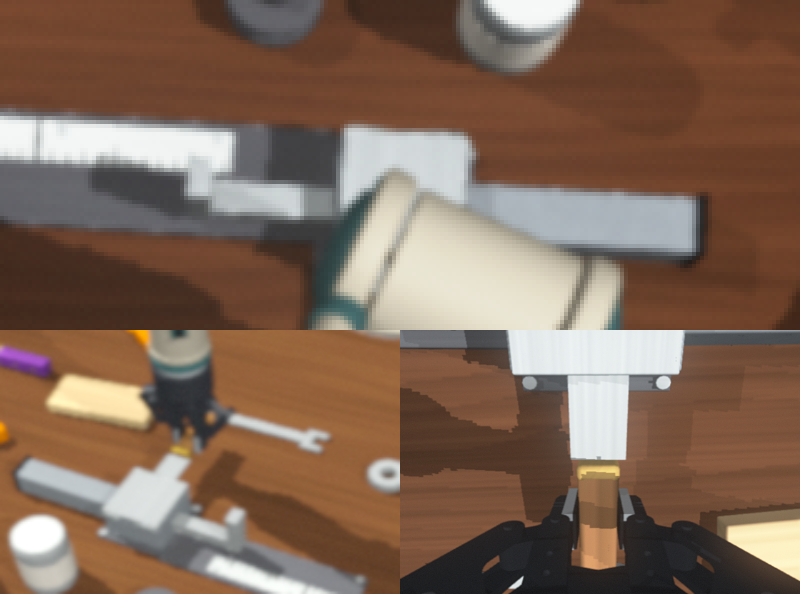

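The blade is about 20 mm under the cover lip and centred. Now I'll prise along an arc about the hinge.

>>> drive_tool --rows '[[[0, 0, 0], [0, 0, 0.6], 0], [[0, 0, 0], [0.1, 0, 0.9], 0], [[0, 0, 0], [0.2, -0.01, 0.9], 0], [[0, 0, 0], [0.35, -0.02, 0.85], 0], [[0, 0, 0], [0.45, -0.02, 0.8], 0], [[0, 0, 0], [0.6, -0.03, 0.7], 0], [[0, 0, 0], [0.67, -0.03, 0.65], 0], [[0, 0, 0], [0.75, -0.03, 0.5], 0]]'

```text
clock: 7.48
position: [0.5248, -0.1328, 0.1158]
ee_rot: [0.0, 1.0, -0.022, 0.0]
contact_force: [-1.0, -0.1, -2.8]
width: 0.0207
gripper_force: 59.9
```

>>> drive_tool --rows '[[[0, 0, 0], [0.85, -0.04, 0.4], 0], [[0, 0, 0], [0.9, -0.04, 0.25], 0], [[0, 0, 0], [0.9, -0.04, 0.15], 0], [[0, 0, 0], [0.93, -0.04, 0], 0], [[0, 0, 0], [0.92, -0.04, -0.15], 0], [[0, 0, 0], [0.7, -0.03, -0.25], 0], [[0, 0, 0], [0.7, -0.03, -0.3], 0], [[0, 0, 0], [0, 0, 0], 0]]'

```text
clock: 8.48
position: [0.5835, -0.1354, 0.1158]
ee_rot: [-0.0, 1.0, -0.022, -0.0]
contact_force: [-0.0, -0.8, -2.1]
width: 0.0203
gripper_force: 59.9
```

```bash
python3 - <<'E'
from h import *
b,_=snap('scene','s3.png')
B=cv2.resize(b[130:290,150:350],(800//2,320),interpolation=3)
w,_=snap('wrist','w4.png')
out=np.hstack([B,cv2.resize(w,(400,320))])
cv2.imwrite('pics/c4.png',out[:,:,::-1]); print(manip.get_state()['position'])
E
```

```text
[ 0.58297253 -0.1353257   0.1161377 ]
```

View pics/c4.png

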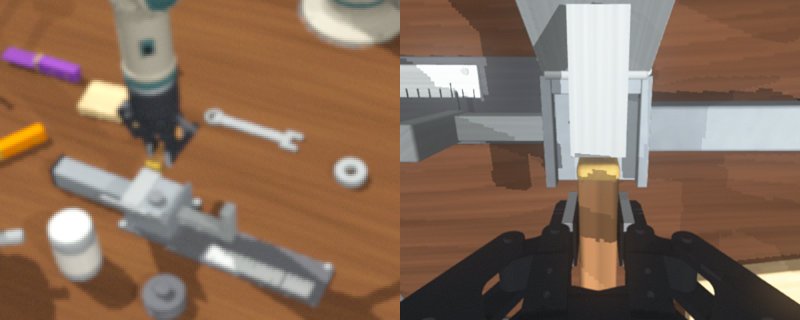

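The cover leans back past upright (in the wrist view the plate fans away behind the blade) and the button well is uncovered. Next I retract and lay the scraper back on the offcut.

>>> drive_tool --rows '[[[0, 0, 0], [-2, 0.09, 0.2], 0], [[0, 0, 0], [-4, 0.15, 0.3], 0], [[0, 0, 0], [-5, 0.2, 0], 0], [[0, 0, 0], [-3.6, 0.2, 0], 0], [[0, 0, 0.185], [-0.2, -1.5, 0], 0], [[0, 0, 0.185], [-0.2, -1.5, 0], 0], [[0, 0, 0.185], [-0.2, -1.5, 0], 0], [[0, 0, 0.185], [-0.2, -1.5, 0], 0]]'

```text
clock: 9.57
position: [0.4288, -0.1894, 0.1217]
ee_rot: [0.0, 0.939, 0.344, 0.0]
contact_force: [-0.4, 0.5, -1.7]
width: 0.0207
gripper_force: 60.0
```

>>> drive_tool --rows '[[[0, 0, 0.185], [-0.2, -1.5, 0], 0], [[0, 0, 0.185], [-0.2, -1.5, 0], 0], [[0, 0, 0.185], [-0.2, -1.5, 0], 0], [[0, 0, 0.185], [-0.2, -1.5, 0], 0], [[0, 0, 0.185], [-0.2, -1.5, 0], 0], [[0, 0, 0.185], [-0.2, -1.5, 0], 0], [[0, 0, 0.185], [-0.2, -1.5, 0], 0], [[0, 0, 0], [-0.2, -1.6, -3], 0]]'

```text
clock: 10.58
position: [0.4146, -0.312, 0.0933]
ee_rot: [0.003, 0.544, 0.839, -0.001]
contact_force: [1.3, -0.6, -1.0]
width: 0.021
gripper_force: 60.0
```

>>> drive_tool --rows '[[[0, 0, 0], [0, 0, -2.5], 0], [[0, 0, 0], [0, 0, 0], 0], [[0, 0, 0], [0, 0, 0], 0]]'

```text
clock: 10.95
position: [0.4135, -0.3103, 0.0672]
ee_rot: [0.001, 0.544, 0.839, -0.0]
contact_force: [-1.1, -1.0, -1.0]
width: 0.0204
gripper_force: 59.9
```

>>> drive_tool --rows '[[[0, 0, 0], [0, 0, -1.7], 0], [[0, 0, 0], [0, 0, -1], 0], [[0, 0, 0], [0, 0, -0.3], 0], [[0, 0, 0], [0, 0, 0], 0], [[0, 0, 0], [0, 0, 0], 0]]'

```text
clock: 11.58
position: [0.4134, -0.3102, 0.0368]
ee_rot: [0.001, 0.544, 0.839, -0.0]
contact_force: [0.3, -0.3, -1.6]
width: 0.0208
gripper_force: 59.9
```

>>> drive_tool --rows '[[[0, 0, 0], [0, 0, -0.2], 0], [[0, 0, 0], [0, 0, 0], 0], [[0, 0, 0], [0, 0, 0], 4.5], [[0, 0, 0], [0, 0, 0], 4.5], [[0, 0, 0], [0, 0, 0], 4.5], [[0, 0, 0], [0, 0, 2], 4.5], [[0, 0, 0], [0, 0, 5], 4.5], [[0, 0, 0], [0, 0, 6], 4.5]]'

```text
clock: 12.58
position: [0.4124, -0.3094, 0.1647]
ee_rot: [-0.001, 0.544, 0.839, 0.0]
contact_force: [0.4, -0.3, 1.0]
width: 0.0449
gripper_force: 0.0
```

>>> drive_tool --rows '[[[0, 0, -0.185], [0.6, 1.3, 0], 0], [[0, 0, -0.185], [0.6, 1.3, 0], 0], [[0, 0, -0.185], [0.6, 1.3, 0], 0], [[0, 0, -0.185], [0.6, 1.3, 0], 0], [[0, 0, -0.185], [0.6, 1.3, 0], 0], [[0, 0, -0.185], [0.6, 1.3, 0], 0], [[0, 0, -0.185], [0.6, 1.3, 0], 0], [[0, 0, -0.185], [0.6, 1.3, 0], 0]]'

```text
clock: 13.58
position: [0.4611, -0.2055, 0.1643]
ee_rot: [-0.0, 0.968, 0.25, -0.0]
contact_force: [-1.0, 0.1, -0.6]
width: 0.0
gripper_force: 0.0
```

>>> drive_tool --rows '[[[0, 0, -0.185], [1, 1.6, 0], 0], [[0, 0, -0.185], [1, 1.6, 0], 0], [[0, 0, -0.185], [1, 1.6, 0], 0], [[0, 0, 0], [1, 1.5, 0], 0], [[0, 0, 0], [3, 0.4, 0], 0], [[0, 0, 0], [0, 0, 0], 0], [[0, 0, 0], [0, 0, 0], 0]]'

```text
clock: 14.45
position: [0.5304, -0.1387, 0.164]
ee_rot: [-0.0, 1.0, -0.021, -0.001]
contact_force: [-0.3, -0.0, 0.4]
width: -0.0003
gripper_force: 0.0
```

```bash
python3 - <<'E'
from h import *
import pickle
w,c=snap('wrist','w5.png'); pickle.dump(c,open('w5.pkl','wb'))
s=manip.get_state();q=s['ee_rot'];print(s['position'],2*np.arctan2(q[2],q[1])-np.pi/2,s['width'])
E
```

```text
[ 0.53012418 -0.13884078  0.16401486] -1.6138899269628744 -0.0002787294296310993
```

View pics/w5.png

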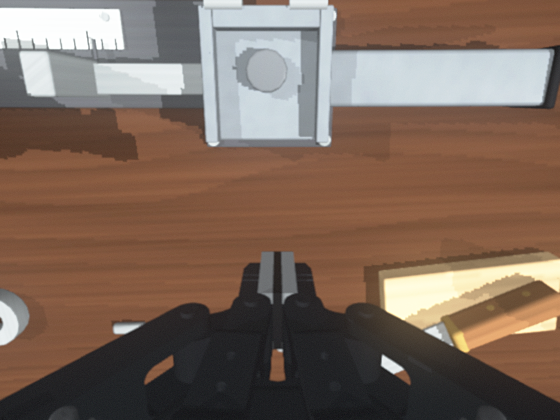

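The well is open. The button is at (267,71), the pointer at (93,45), the head top at about (60,72), and the scraper lies back on the offcut at lower right.

```bash
python3 - <<'E'
from h import *
import pickle
c=pickle.load(open('w5.pkl','rb'))
print('button',onz(c,267,71,.058))
print('walls',onz(c,208,12,.06),onz(c,326,12,.06),onz(c,213,142,.06),onz(c,325,141,.06))
print('pointer',onz(c,92,46,.010), 'head', [onz(c,*p,.086) for p in((20,53),(20,95),(52,53),(52,95))])
E
```

```text
button [ 0.61816585 -0.13484615  0.058     ]
walls [ 0.65198159 -0.10174462  0.06      ] [ 0.64902959 -0.17137296  0.06      ] [ 0.57607472 -0.09738171  0.06      ] [ 0.5736172  -0.17059639  0.06      ]
pointer [ 0.64345366 -0.00651318  0.01      ] head [array([ 0.63051903, -0.00299205,  0.086     ]), array([0.60914501, 0.00253629, 0.086     ]), array([ 0.62993424, -0.02003486,  0.086     ]), array([ 0.60850572, -0.01506454,  0.086     ])]
```

>>> drive_tool --rows '[[[0, 0, 0], [4.4, 0.2, 0], 0], [[0, 0, 0], [4.3, 0.2, 0], 0], [[0, 0, 0], [0, 0, -4.5], 0], [[0, 0, 0], [0, 0, -4], 0], [[0, 0, 0], [0, 0, 0], 0], [[0, 0, 0], [0, 0, 0], 0]]'

```text
clock: 15.25
position: [0.6186, -0.1355, 0.0808]
ee_rot: [0.0, 1.0, -0.022, 0.001]
contact_force: [-0.0, 0.4, 0.7]
width: 0.0001
gripper_force: 0.0
```

>>> drive_tool --rows '[[[0, 0, 0], [0, 0, -0.4], 0], [[0, 0, 0], [0, 0, -0.4], 0], [[0, 0, 0], [0, 0, -0.3], 0], [[0, 0, 0], [0, 0, 0], 0]]'

```text
clock: 15.75
position: [0.6182, -0.135, 0.0684]
ee_rot: [0.0, 1.0, -0.022, 0.0]
contact_force: [-0.2, -0.1, 0.7]
width: 0.0001
gripper_force: 0.3
```

>>> drive_tool --rows '[[[0, 0, 0], [0, 0, -0.2], 0], [[0, 0, 0], [0, 0, -0.2], 0], [[0, 0, 0], [0, 0, 0], 0]]'

```text
clock: 16.12
position: [0.6182, -0.135, 0.0642]
ee_rot: [0.0, 1.0, -0.022, 0.0]
contact_force: [0.2, -0.6, 2.8]
width: 0.0
gripper_force: 0.8
```

>>> drive_tool --rows '[[[0, 0, 0], [0, 0, -0.2], 0], [[0, 0, 0], [0, 0, -0.1], 0], [[0, 0, 0], [0, 0, 0], 0]]'

```text
clock: 16.5
position: [0.6182, -0.135, 0.0612]
ee_rot: [0.0, 1.0, -0.022, 0.0]
contact_force: [-0.4, 0.1, 0.7]
width: -0.0002
gripper_force: 0.8
```

>>> drive_tool --rows '[[[0, 0, 0], [0, 0, -0.1], 0], [[0, 0, 0], [0, 0, -0.1], 0], [[0, 0, 0], [0, 0, 0], 0]]'

```text
clock: 16.88
position: [0.6182, -0.135, 0.0609]
ee_rot: [0.0, 1.0, -0.022, 0.0]
contact_force: [-2.8, 0.7, 10.3]
width: -0.0
gripper_force: 5.2
```

>>> drive_tool --rows '[[[0, 0, 0], [0, 0, -0.1], 0], [[0, 0, 0], [0, 0, 0], 0]]'

```text
clock: 17.12
position: [0.6182, -0.135, 0.0608]
ee_rot: [0.0, 1.0, -0.022, 0.001]
contact_force: [-3.8, 1.5, 14.5]
width: 0.0002
gripper_force: 7.5
```

The button bottomed at a tip height of about 50 mm, which is fully down. Now I rise and go above the head.

>>> drive_tool --rows '[[[0, 0, 0], [0, 0, 4], 0], [[0, 0, 0], [0, 0, 6], 0], [[0, 0, 0], [0, 4.2, 0], 5], [[0, 0, 0], [0, 4.2, 0], 5], [[0, 0, 0], [0.1, 4.1, 0], 5], [[0, 0, 0], [0, 0, 0], 5], [[0, 0, 0], [0, 0, 0], 5]]'

```text
clock: 18.0
position: [0.6189, -0.0102, 0.1579]
ee_rot: [0.0, 1.0, -0.022, -0.0]
contact_force: [0.0, -0.4, -0.3]
width: 0.0502
gripper_force: 0.0
```

```bash
python3 - <<'E'
from h import *
import pickle
w,c=snap('wrist','w6.png'); pickle.dump(c,open('w6.pkl','wb'))
s=manip.get_state();print(s['position'],s['width'])
cv2.imwrite('pics/w6c.png',cv2.resize(w[:280],(800,400),interpolation=3)[:,:,::-1])
E
```

```text
[ 0.61901558 -0.01073195  0.15797798] 0.049969273109020516
```

View pics/w6c.png

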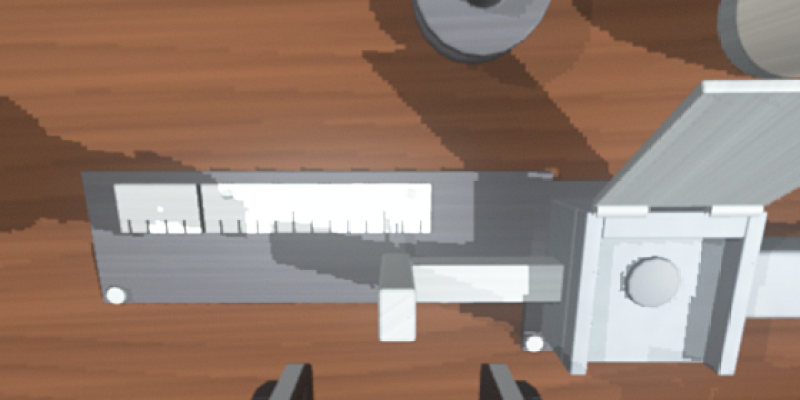

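Head top is at (397,313) in the display, cover open, button down, set line at x≈200 and pointer near x≈390. I'll get subpixel columns along the scale.

```bash
python3 - <<'E'
from h import *
import pickle
c=pickle.load(open('w6.pkl','rb'));w=np.load('pics/w6.png.npy').astype(int).sum(2)//3
for v in(135,145,150,155,158,161,164): print(v,[(u,w[v,u]) for u in range(78,305) if w[v,u]<w[v,u-3:u+4].max()-35])
print('set',onz(c,200*.7,208*.7,.008),onz(c,201*.7,232*.7,.008))
print('headtop',[onz(c,u*.7,v*.7,.086) for u,v in((379,290),(414,290),(380,339),(415,339))])
E
python3 - <<'E'
import cv2
im=cv2.imread('pics/w6.png')[120:215,60:320]
cv2.imwrite('pics/w6d.png',cv2.resize(im,(780,285),interpolation=cv2.INTER_NEAREST))
E
```

```text
135 [(78, np.int64(96)), (79, np.int64(104)), (80, np.int64(149)), (137, np.int64(177)), (138, np.int64(103)), (139, np.int64(64)), (140, np.int64(103)), (141, np.int64(185)), (302, np.int64(159)), (303, np.int64(149)), (304, np.int64(157))]
145 [(79, np.int64(101)), (80, np.int64(97)), (81, np.int64(118)), (82, np.int64(182)), (139, np.int64(122)), (140, np.int64(71)), (141, np.int64(95)), (142, np.int64(175)), (302, np.int64(161)), (303, np.int64(151)), (304, np.int64(160))]
150 [(80, np.int64(100)), (81, np.int64(99)), (82, np.int64(125)), (83, np.int64(184)), (139, np.int64(157)), (140, np.int64(89)), (141, np.int64(74)), (142, np.int64(128)), (205, np.int64(216)), (301, np.int64(208)), (302, np.int64(150)), (303, np.int64(149)), (304, np.int64(154))]
155 [(80, np.int64(100)), (81, np.int64(99)), (82, np.int64(103)), (83, np.int64(136)), (89, np.int64(170)), (90, np.int64(117)), (91, np.int64(161)), (102, np.int64(145)), (103, np.int64(103)), (104, np.int64(161)), (107, np.int64(218)), (115, np.int64(167)), (116, np.int64(134)), (128, np.int64(124)), (129, np.int64(125)), (140, n
[... 2088 characters left out ...]
83)), (230, np.int64(180)), (231, np.int64(190)), (243, np.int64(205)), (256, np.int64(201)), (277, np.int64(194)), (281, np.int64(195)), (294, np.int64(209)), (301, np.int64(206)), (302, np.int64(151)), (303, np.int64(147)), (304, np.int64(155))]
164 [(98, np.int64(97)), (99, np.int64(101)), (170, np.int64(113)), (171, np.int64(113)), (189, np.int64(115)), (190, np.int64(113)), (239, np.int64(118)), (271, np.int64(121))]
set [0.65930416 0.0965843  0.008     ] [0.64610806 0.09808768 0.008     ]
headtop [array([ 0.63113267, -0.00251161,  0.086     ]), array([ 0.63049298, -0.01707533,  0.086     ]), array([ 0.60923863, -0.00177424,  0.086     ]), array([ 0.60858025, -0.01676597,  0.086     ])]
```

View pics/w6d.png

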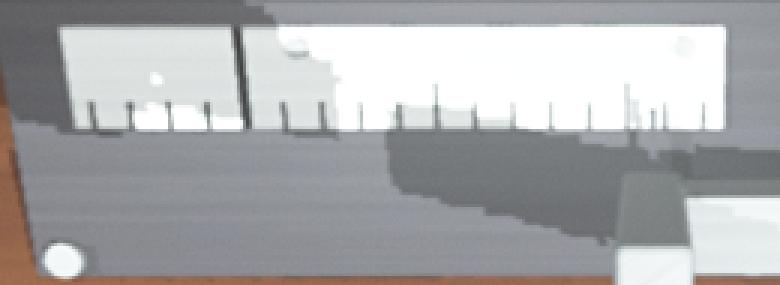

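Pointer is at column 277 and the set line at 142, with 12.7 px per 10 mm tick. That makes the required pull about 106.5 mm. Grasping the head.

>>> drive_tool --rows '[[[0, 0, 0], [0.1, 0.1, -4], 5], [[0, 0, 0], [0, 0, -4], 5], [[0, 0, 0], [0, 0, -2], 5], [[0, 0, 0], [0, 0, 0], 5], [[0, 0, 0], [0, 0, 0], 0], [[0, 0, 0], [0, 0, 0], 0], [[0, 0, 0], [0, 0, 0], 0], [[0, 0, 0], [0, 0, 0], 0]]' --force 60

```text
clock: 19.05
position: [0.6212, -0.0097, 0.0598]
ee_rot: [0.001, 1.0, -0.022, 0.002]
contact_force: [-0.3, -3.2, 6.3]
width: 0.0155
gripper_force: 59.9
```

```bash
python3 - <<'E'
from h import *
s=manip.get_state();print(s['position'],s['width'],s['contact_force'])
E
```

```text
[ 0.62118487 -0.00974341  0.05981285] 0.015524559473803354 [-0.29498024 -3.17408095  6.29428697]
```

>>> drive_tool --rows '[[[0, 0, 0], [0.03, 0.7, 0.1], 0], [[0, 0, 0], [0.06, 1.4, 0], 0], [[0, 0, 0], [0.06, 1.5, 0], 0], [[0, 0, 0], [0.06, 1.5, 0], 0], [[0, 0, 0], [0.06, 1.5, 0], 0], [[0, 0, 0], [0.06, 1.5, 0], 0], [[0, 0, 0], [0.06, 1.4, 0], 0], [[0, 0, 0], [0.04, 1, 0], 0]]'

```text
clock: 20.05
position: [0.6256, 0.096, 0.0598]
ee_rot: [0.001, 1.0, -0.022, 0.001]
contact_force: [3.0, -6.4, 2.1]
width: 0.0151
gripper_force: 59.4
```

>>> drive_tool --rows '[[[0, 0, 0], [0, 0.1, 0], 0], [[0, 0, 0], [0, 0, 0], 0], [[0, 0, 0], [0, 0, 0], 0]]'

```text
clock: 20.42
position: [0.6256, 0.0966, 0.0598]
ee_rot: [0.001, 1.0, -0.022, 0.001]
contact_force: [3.2, -4.8, 1.4]
width: 0.0151
gripper_force: 59.5
```

```bash
python3 - <<'E'
from h import *
import pickle
w,c=snap('wrist','w7.png'); pickle.dump(c,open('w7.pkl','wb'))
t,ct=snap('top','t7.png')
s=manip.get_state();print(s['position'],s['width'],s['contact_force'])
print(proj(c,(.66,.097,.008)),proj(ct,(.66,.097,.008)))
A=cv2.resize(w[:300],(560,300))
B=cv2.resize(t[130:205,200:360],(560,262),interpolation=3)
cv2.imwrite('pics/c7.png',np.vstack([A,B])[:,:,::-1])
E
```

```text
[0.62561186 0.09648197 0.05984128] 0.015443988436037706 [ 2.54014444 -5.143085    1.79059953]
[275.69916444 172.92097148] [238.20554523 154.64644693]
```

View pics/c7.png

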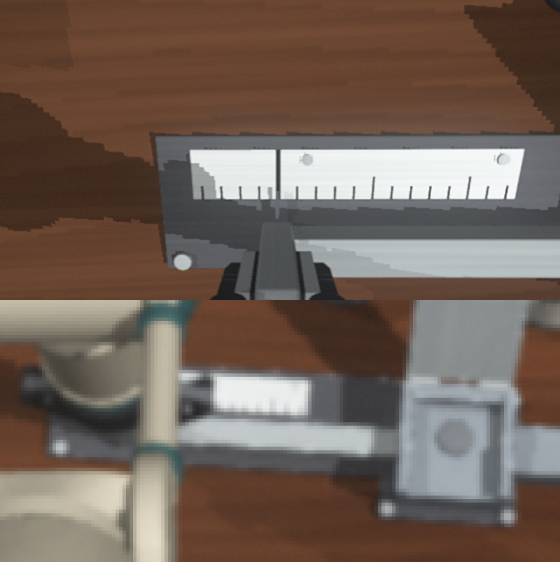

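The pointer sits on the lower half of the set line, at about (278,200). I'll check it at the pixel level.

```bash
python3 - <<'E'
from h import *
import pickle
c=pickle.load(open('w7.pkl','rb'));im=np.load('pics/w7.png.npy');w=im.astype(int).sum(2)//3
for v in range(152,222,4): print(v,w[v,266:292])
for v in(155,185,): print(proj(c,onz(c,278,v,.008)))
E
python3 - <<'E'
import cv2
im=cv2.imread('pics/w7.png')[145:235,235:325]
cv2.imwrite('pics/w7d.png',cv2.resize(im,(540,540),interpolation=cv2.INTER_NEAREST))
E
```

```text
152 [234 233 234 234 234 234 234 236 236 198 112  63  56  84 158 222 236 235
 234 236 235 235 235 235 234 236]
156 [238 239 239 239 238 239 240 241 242 207 117  64  56  88 163 231 241 240
 240 240 240 240 240 240 240 240]
160 [236 237 237 236 238 237 237 239 239 204 115  65  58  84 163 228 239 239
 237 238 238 238 238 238 237 238]
164 [235 235 234 234 235 235 235 236 236 201 114  64  61  86 159 226 237 236
 235 235 236 235 236 235 235 236]
168 [235 235 235 234 235 233 236 238 236 200 113  64  60  87 160 225 236 235
 235 235 235 235 235 235 235 236]
172 [236 236 236 236 235 236 237 238 238 201 114  66  61  87 161 227 237 237
 235 237 236 237 237 236 236 236]
176 [233 233 233 234 234 232 234 234 236 195 112  65  62  86 158 222 236 234
 235 234 234 234 234 235 234 234]
180 [232 233 233 233 233 233 232 235 235 196 112  63  60  83 158 223 235 235
 234 234 235 234 234 233 235 235]
184 [235 235 235 236 235 235 234 238 237 200 113  63  59  85 160 226 237 236
 236 236 236 236 237 236 237 237]
188 [230 204 165 152 152 164 206 233 234 194 112  62  57  85 155 219 232 232
 231 232 231 232 231 233
[... 195 characters left out ...]
27
 219 215 216 217 217 217 218 217]
200 [ 73  73  75  77  88 104 107 103 100 103 105 106 109 106 107 106 106 108
 106 103 100 100  96  96  97  97]
204 [ 79  79  79  82  96 109 111 109 110 108 105 105 108 108 112 111 111 112
 111 111 109 107 104 102 102 102]
208 [ 76  76  75  75  75  74  77  79  86  95 104 105 102  92  82  82  83  82
  83  84  94  99  94  95  94  94]
212 [ 73  74  77  77  75  77  75  76  78  92 103 107 102  88  79  75  78  78
  78  76  74  75  70  69  71  70]
216 [ 73  72  73  75  74  75  73  73  78  89 103 103  94  77  74  73  75  76
  78  74  74  72  65  65  68  69]
220 [74 74 71 72 74 74 72 72 72 72 71 72 73 74 73 73 73 73 73 74 75 72 67 66
 67 69]
[278. 155.]
[278. 185.]
```

View pics/w7d.png

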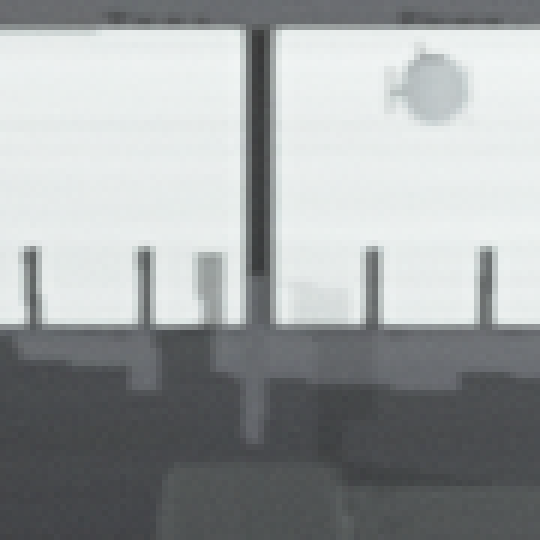

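The pointer stripe (columns about 275.5-279.5) lies on the set line (centre about 277.7), within 0.3 mm. The cover is open, the button down and the head held, so I'm handing in.

```bash
python3 -c "
from h import *
print(job.sign_off())"
```

```text
the job is handed in; nothing more can be done
None
```

The job is handed in at about 20 s on the clock: the cover was prised open past upright, the scraper laid back on its offcut, the button pushed fully down, and the arm held with its pointer within about 0.3 mm of the set line.

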